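# Move the charged battery pack from the charger to the work lamp

## Task

The battery pack on the grey bench charger is charged: squeeze the orange catch buttons on its two sides, draw it off the charger's rails and slide it onto the rails of the yellow work lamp until it is fully home and both catches have clicked out. Let go of it, and leave the pliers, the multimeter and the notebook where they lie.

Things in the scene. Friction and masses are not known exactly. Their poses are not given: they have to be found in the camera images.
- pack: Tool battery pack, 100 long (x), 50 wide (59 over the buttons), 62 high, 0.35-0.6 kg; grey, black top, orange catch button on each long side. Origin: middle of its underside, a dovetail tongue 42 wide, 9 high; the body starts 12 up. +x goes in first, z up. Starts latched on the charger, its frame on charger_bay's. Rails hold it down: it leaves only along the bay's -x, free after about 80 mm.
- catch_l (a joint): Left (+y) catch: 0 = out, 0.0045 m = button flush with the pack's side, stop at 0.005. Button and the nib 19 mm below it are one part; the nib stands 3.5 mm into a notch of the bay's cheek and blocks the way out until pressed 4 mm. Spring 1.2 N out, 2.6 N flush: a 15-25 N grip over both buttons presses them flush and can carry the pack. Ramped nibs also click in if the pack is pushed on (10 N).
- catch_r (a joint): Right (-y) catch of the pack, the mirror image of catch_l: 0 = out, 0.0045 = flush (m).
- catch_l_face (a point): Centre of the left orange button's face (18 mm along x, 22 mm high): 29.5 mm to +y of the pack's middle, 43 mm above its origin when out. Fingertips kept 27 mm or more above the pack's origin clear the bay's cheeks.
- catch_r_face (a point): Centre of the right orange button's face: 29.5 mm to -y of the pack's middle, 43 mm above its origin when out.
- charger: Bench charger, fixed, 188 mm long, 92 wide: grey deck with black rails in front, behind them a grey housing with vented black top (69 mm high, 50 to 112 mm to +x of the origin). Origin: on the bench, under the middle of the seated pack. Its mouth faces its -x, roughly to the robot.
- charger_bay (a point): Where the pack's origin is when home on the charger: on the deck, 18 mm above the charger's origin, same axes (+x goes in). Rails and cheeks are like those at lamp_bay.
- lamp: Cordless work lamp, fixed, 216 mm long, 92 wide: yellow deck with arrow and black rails, empty at first; behind it a yellow base (65 mm high, 50 to 140 mm to +x of the origin) with a steel yoke and a square LED head with yellow rim (from 85 mm to +x, top 180 mm above the bench). Origin: on the bench, under the middle of the seated pack. Its mouth faces its -x, roughly to the robot.
- lamp_bay (a point): Where the pack's origin is when home on the lamp: on the deck, 18 mm above the lamp's origin, same axes (+x goes in). Deck from x -76; rails from -20, flared mouth from -30, about 1 mm play beside and 1.5 mm above the tongue; cheeks outside them 54 mm apart inside, 70 outside, tops 24 mm above the deck, notched at x 0. Catches spring out from x -2.5 on; stop at x +0.5.
- pliers: Red-handled pliers, 170 mm long, 14 mm high, lying between charger and lamp; a bystander. Origin: middle of the underside.
- multimeter: Yellow and black multimeter, 148 mm long, 48 mm high, lying on the right; a bystander. Origin: middle of the underside.
- notebook_1: Black notebook, 148 x 110 x 16 mm, lying on the left; a bystander. Origin: middle of the underside.

How it is judged:
On the way, in this order (a step that is already met when the one before it is completed fails the run):
1. both catch buttons are squeezed in by 3 mm or more while the pack is still home on the charger (value of joint each of catch_l, catch_r above 0.003 m and distance between pack and charger_bay below 0.006 m), for 0.05 s.
2. the pack is off the charger's rails (distance between pack and charger_bay above 0.09 m), for 0.05 s.
3. the pack's tongue is in the lamp's rails, on its way in (x of pack in the frame of lamp_bay between -0.06 and -0.008 m and y of pack in the frame of lamp_bay between -0.005 and 0.005 m and z of pack in the frame of lamp_bay between -0.004 and 0.005 m and angle between the x axis of pack and the x axis of lamp_bay, either way round below 0.12 rad), for 0.02 s.
At the end, for the whole second after the job is handed in: The pack is at rest on the lamp's rails, released: its origin within 5 mm of home along the rails and 3 mm sideways and in height, in line with the rails within 0.05 rad, both catches sprung out (pressed less than 1.5 mm) in their notches (x of pack in the frame of lamp_bay between -0.005 and 0.003 m and y of pack in the frame of lamp_bay between -0.003 and 0.003 m and z of pack in the frame of lamp_bay between -0.003 and 0.003 m and angle between the x axis of pack and the x axis of lamp_bay, either way round below 0.05 rad and value of joint each of catch_l, catch_r below 0.0015 m and linear speed of pack below 0.01 m/s); the robot touches nothing.
It fails at once if the pliers, the multimeter or the notebook is moved by more than 20 mm (distance of any of pliers, multimeter, notebook_1 from where it was at the start of the episode above 0.02 m).
It also fails if it takes over 48 s, if anything falls off the work surface, if the arm or the gripper's body presses on something with over 40 N, if the wrist force passes 120 N, or if a joint passes its speed limit or range.

## Robot

A 6-joint arm with a two-finger parallel gripper is mounted at the origin on a cart in front of the work surface, level with it; the furniture and walls round the work are solid. World frame = base frame: x ahead of the robot, y to its left, z up, the work surface at z = 0. Lengths are in m, angles in rad, forces in N, time in s.
With the tool pointing down it reaches from about 0.4 to 0.925 m from the base axis. Payload 12.5 kg.
Tool frame: the origin (TCP) lies between the finger pads; the fingertips stand ahead of it and the grasp point (between the pads) lies 5 mm behind it (arm.tips_ahead is the z of the fingertips in the tool frame, in m); z points along the fingers, y is the line along which they close (so a half turn about z gives the same grasp; the last joint's range is limited). The gripper opens to 95 mm and grips with 3 to 60 N. Pads are 20 mm wide; open, the fingers measure 119 mm over their backs; the gripper's body (75 mm by 180 mm) begins 59 mm behind the grasp point.
Start: joints at [-1.428, 0.491, 1.559, -0, 1.092, -0.106], TCP at [0.154, -0.606, 0.229] pointing down, gripper open.
Joint ranges: [-3.1, 3.1], [-0.84, 2.19], [0.05, 2.79], [-1.13, 4.28], [0.06, 2.93], [-2.69, 2.69]. Speed limits (rad/s): [2.22, 2.22, 2.79, 3.14, 3.14, 3.14].

## Interface

Orientations are given as a unit quaternion [x, y, z, w].
In Python, from rig import arm, cams gives the robot as it stands (arm), with the cameras (cams).
- The arm moves only by the shell command python3 inch.py FILE [FORCE], which reads ROWS from the file FILE. ROWS is a JSON list that holds a single list of rows (three levels of brackets), with 1 to 8 rows, each of 7 numbers: a rotation vector rx, ry, rz in normalised numbers (1 is pi rad), then dx, dy, dz in normalised numbers (1 is 750 mm), then the finger opening in m; each row is the pose to reach, as a shift and turn from the pose commanded when the command began, along the tool's axes at that moment; what a row does not reach only later rows make up. A row lasts 1/8 s, in which the tool goes at most 0.0625 m and 0.188 rad, less where a joint would pass 70% of its speed; a pose out of reach is approached as far as the arm can. The fingers move at their own pace and stop on an object; FORCE is the grip in N (left out, the last holds). Time passes only in rows, so rows that do not move let the fingers close. It prints the time, the measured TCP pose, the force, the opening and the grip force at its end. Input that does not fit is refused with a message, and nothing moves.
- arm.sense(): the state, without advancing time (a new reading comes with each control period).
- cams.get_image(name): name is "scene" or "top"; returns a dict with "pixels" (480x640x3 uint8, red, green, blue), "fx", "fy", "cx", "cy" (pixels), "dist" ([k1, k2, p1, p2, k3] as OpenCV has them; the pictures are not rectified), "world_from_camera" (4x4, takes a point from camera to world coordinates). Camera axes: x right, y up, looking along -z (the intrinsics and any distortion apply to the point x, -y, -z); pixel columns grow to the right and rows downward; lengths in m; the calibration is good to about 2 mm. A picture is of the moment at which its call begins. There is no depth.
- arm.finish_job(): hands the job in; it is judged then, once.
The state is a dict: "time": time; "qpos": joint angles; "joint_velocities": joint speeds; "tau": joint torques, N m; "eef_pos": TCP position; "orientation": TCP orientation; "wrist_force": force on the tool from outside, world axes, zero at the start; "moment": the same for the moment, N m; "gripper_width": finger opening in m; "finger_force": force on a finger pad.
Only numpy, scipy, OpenCV 4.12 (cv2) and the standard library are available. Lean on these libraries where they do the work, as an engineer would, in place of code of your own. Each camera call takes 0.05 s, during which the arm holds its last target. There are 200 camera calls.

## Working session

There is one attempt and no reset: what is moved stays moved. The work goes in short steps, Python scripts to look and compute and a shell command to move; the robot and the scene stay as the last step left them, time stands still between calls to the robot, and variables do not carry over. Pictures are saved under pics/ and viewed, at most 10 in all, crops included, and the job is handed in when it is done.

```bash
ls; mkdir -p pics; python3 - <<'E'
from rig import arm, cams
import cv2, numpy as np
print(arm.sense(), arm.tips_ahead)
for n in("scene","top"):
    i=cams.get_image(n); cv2.imwrite(f"pics/{n}0.png",i["pixels"][:,:,::-1])
    print(n,i["fx"],i["fy"],i["cx"],i["cy"],i["dist"],np.round(i["world_from_camera"],4).tolist())
E
```

```text
inch.py
pics
rig.py
{'time': 0.0, 'qpos': array([-1.42761409e+00,  4.91521326e-01,  1.55945653e+00, -2.91566234e-05,
        1.09172431e+00, -1.05579924e-01]), 'joint_velocities': array([ 7.34953673e-04,  5.42117573e-04, -1.94216012e-04,  1.16549027e-03,
        7.90543246e-05,  6.41752738e-04]), 'tau': array([ 1.45045942e-03, -6.12645936e+01, -2.58184683e+01,  6.92514726e-02,
        4.82196989e-02, -1.06947061e-04]), 'eef_pos': array([ 0.153871  , -0.60551524,  0.22808307]), 'orientation': array([ 9.92273653e-01,  1.24067277e-01, -2.33605725e-05, -5.54415735e-04]), 'wrist_force': array([0.27402758, 0.16989883, 0.1728064 ]), 'moment': array([-0.01314391,  0.03091972, -0.05730213]), 'finger_force': 0.0, 'gripper_width': 0.09518909488370207} 0.014
scene 506.45344919189785 506.45344919189785 313.80957097334397 229.93679024834958 [-0.14477561  0.          0.          0.          0.        ] [[-0.6626, 0.2851, -0.6926, -0.3359], [-0.7487, -0.2763, 0.6026, 0.5736], [-0.0196, 0.9178, 0.3966, 0.5606], [0.0, 0.0, 0.0, 1.0]]
top 556.2245452110502 556.2245452110502 318.510543954594 233.44278296831467 [-0.17786389  0.          0.          0.          0.        ] [[-0.0229, 0.9877, -0.1547, 0.2723], [-0.9996, -0.025, -0.012, -0.1797], [-0.0157, 0.1544, 0.9879, 1.5621], [0.0, 0.0, 0.0, 1.0]]
```

View pics/scene0.png

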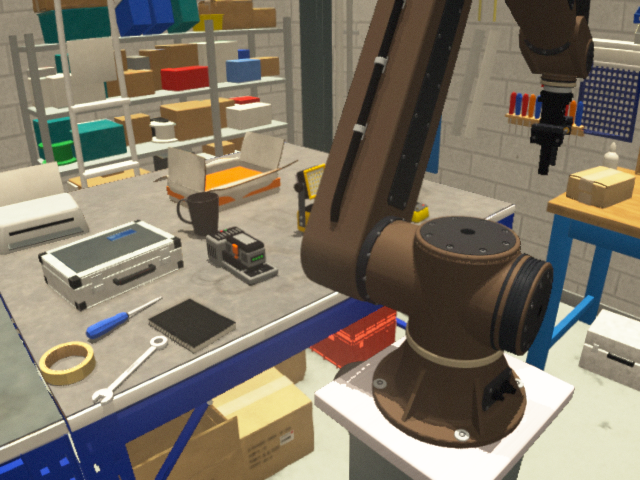

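View pics/top0.png

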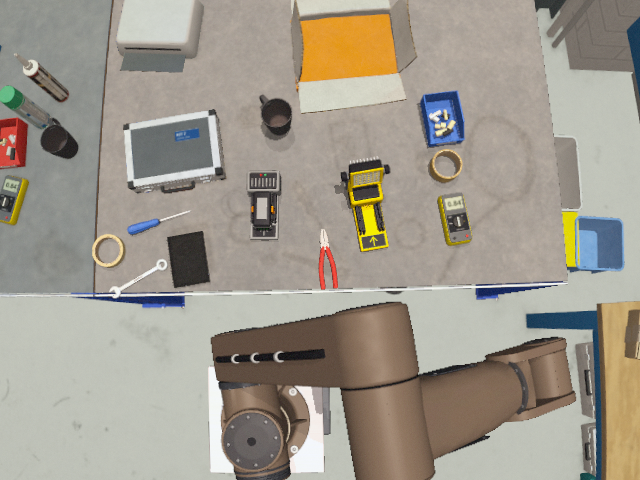

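The scene view shows the pack at about (235,250), with one orange button at (238,245), and the arm hides the lamp. In the top view the charger and pack are at (264,205), the lamp at (368,205) with its arrow mouth at (373,242), the pliers at (327,260), the multimeter at (454,218) and the notebook at (188,259). Next I'll enlarge both areas.

```bash
python3 - <<'E'
import cv2
a=cv2.imread("pics/top0.png"); c=a[155:255,240:400]; cv2.imwrite("pics/topc.png",cv2.resize(c,None,fx=5,fy=5,interpolation=cv2.INTER_CUBIC))
a=cv2.imread("pics/scene0.png"); c=a[220:290,195:290]; cv2.imwrite("pics/scc.png",cv2.resize(c,None,fx=6,fy=6,interpolation=cv2.INTER_CUBIC))
E
```

```text
(no output)
```

View pics/topc.png

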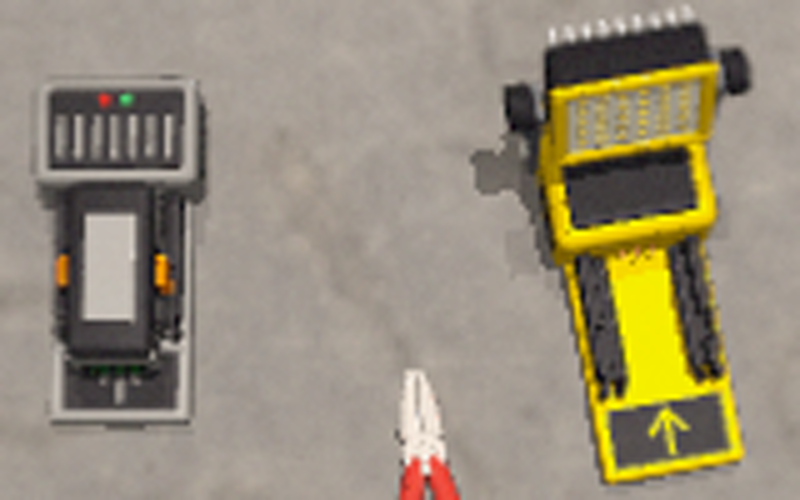

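View pics/scc.png

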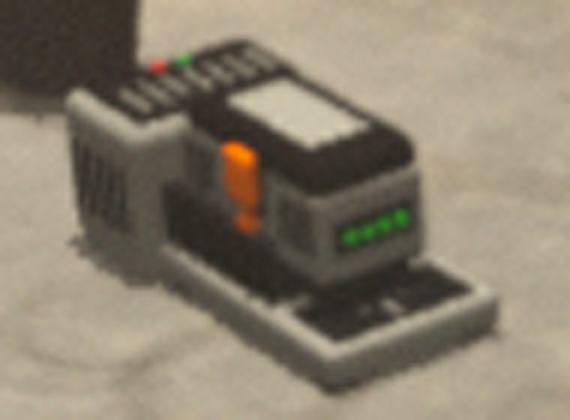

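The crop shows the pack's white label centred at crop (109,267), which is full-image (262,208). The buttons are at crop (63,270) and (162,273). The lamp's dark arrow panel is centred near crop (670,434), full-image (374,242). The scene crop shows the label at (300,110) and the left button at (240,170). I'll measure these next.

```bash
cat > h.py <<'E'
import cv2, numpy as np
from rig import arm, cams
def rays(im,px):
    K=np.array([[im["fx"],0,im["cx"]],[0,im["fy"],im["cy"]],[0,0,1]])
    u=cv2.undistortPoints(np.array(px,float).reshape(-1,1,2),K,np.array(im["dist"])).reshape(-1,2)
    T=np.array(im["world_from_camera"]); d=np.c_[u[:,0],-u[:,1],-np.ones(len(u))]@T[:3,:3].T
    return T[:3,3],d/np.linalg.norm(d,axis=1)[:,None]
def plane(im,px,z):
    o,d=rays(im,px); return (o+d*((z-o[2])/d[:,2])[:,None])
def tri(i1,p1,i2,p2):
    o1,d1=rays(i1,[p1]);o2,d2=rays(i2,[p2]);d1,d2=d1[0],d2[0]
    s=np.linalg.lstsq(np.c_[d1,-d2],o2-o1,rcond=None)[0]
    a,b=o1+s[0]*d1,o2+s[1]*d2
    return (a+b)/2,np.linalg.norm(a-b)
def blobs(im,roi,f,S=4,amin=3):
    """f(h,s,v)->mask on S-fold upsampled crop; list of (area px, centroid px, contour px)"""
    x0,y0,x1,y1=roi
    c=cv2.resize(im["pixels"][y0:y1,x0:x1],None,fx=S,fy=S,interpolation=cv2.INTER_CUBIC)
    h,s,v=[k.astype(int) for k in cv2.split(cv2.cvtColor(c,cv2.COLOR_RGB2HSV))]
    m=f(h,s,v).astype(np.uint8); r=[]
    for k in cv2.findContours(m,cv2.RETR_EXTERNAL,cv2.CHAIN_APPROX_NONE)[0]:
        M=cv2.moments(k)
        if M["m00"]>amin*S*S:
            t=lambda p:(np.array(p,float)+.5)/S-.5+[x0,y0]
            r.append((M["m00"]/S/S,t([M["m10"]/M["m00"],M["m01"]/M["m00"]]),t(k.reshape(-1,2))))
    return sorted(r,key=lambda q:-q[0])
def rect(im,k,z):
    p=plane(im,k,z)[:,:2].astype(np.float32)
    (c,w,a)=cv2.minAreaRect(p*1000); return np.round(c,1),np.round(w,1),round(a,2)
E
python3 - <<'E'
from h import *
t=cams.get_image("top"); s=cams.get_image("scene")
white=lambda h,s,v:(v>150)&(s<45)
lt=blobs(t,(252,190,274,225),white,amin=30); ls=blobs(s,(228,228,262,250),lambda h,s,v:(v>130)&(s<60),amin=15)
for q in lt+ls: print("label",q[0],q[1])
print("tri",tri(t,lt[0][1],s,ls[0][1])); print(rect(t,lt[0][2],.08))
org=lambda h,s,v:(h>5)&(h<20)&(s>170)&(v>120)
for q in blobs(t,(245,195,285,225),org): print("or top",q[0],q[1],plane(t,[q[1]],.061)[0])
os=blobs(s,(225,235,250,265),org)
for q in os: print("or sc",q[0],q[1],q[2].min(0),q[2].max(0))
for z in (.015,.018,.02):
  for q in blobs(t,(358,230,392,252),lambda h,s,v:(v<120),amin=40): print("panel",z,q[0],q[1],plane(t,[q[1]],z)[0],rect(t,q[2],z))
for q in blobs(t,(335,150,395,255),lambda h,s,v:(h>22)&(h<34)&(s>150)&(v>60),amin=60): print("lampyellow",q[0],q[1],rect(t,q[2],.018))
# charger grey rim corners (manual, crop px)
f=lambda u,v:((np.array([u,v])+.5)/5-.5+[240,155])
for n,p,z in (("FL",(52,420),.018),("FR",(190,420),.018),("HL",(42,82),.069),("HR",(200,82),.069)): print(n,plane(t,[f(*p)],z)[0])
E
```

```text
label 198.9375 [261.46868782 207.9823149 ]
label 163.65625 [253.46083158 232.22391159]
label 129.21875 [244.15277106 238.39521362]
tri (array([ 0.56900939, -0.01699367,  0.09750861]), np.float64(0.018337508967213534))
(array([579.,  -8.]), array([27.6, 58.4]), 88.6)
or top 14.75 [272.08245056 209.7164548 ] [ 0.57691083 -0.03496742  0.061     ]
or top 9.6875 [252.02768817 208.63387097] [0.58149995 0.0206757  0.061     ]
or sc 49.46875 [234.84336176 249.23191725] [231.875 243.125] [237.125 257.875]
panel 0.015 98.78125 [366.87339186 241.84953338] [ 0.48731618 -0.29620004  0.015     ] (array([ 488.1, -298.1]), array([31.9, 31.9]), 8.82)
panel 0.015 94.15625 [379.48231276 239.68360715] [ 0.4925522  -0.33192684  0.015     ] (array([ 492.9, -331. ]), array([31.9, 28.7]), 9.07)
panel 0.018 98.78125 [366.87339186 241.84953338] [ 0.48689927 -0.29597406  0.018     ] (array([ 487.7, -297.8]), array([31.8, 31.8]), 8.82)
panel 0.018 94.15625 [379.48231276 239.68360715] [ 0.49212513 -0.33163158  0.018     ] (array([ 492.5, -330.7]), array([31.9, 28.7]), 9.07)
panel 0.02 98.78125 [366.87339186 241.84953338] [ 0.48662133 -0.29582341  0.02      ] (array([ 487.4, -297.7]), array([31.8, 31.8]), 8.82)
panel 0.02 94.15625 [379.48231276 239.68360715] [ 0.49184042 -0.33143474  0.02      ] (array([ 492.2, -330.5]), array([31.8, 28.6]), 9.07)
lampyellow 2210.03125 [366.90648287 207.02909968] (array([ 581.6, -299.9]), array([240.3, 106.7]), 1.17)
FL [0.50436517 0.03248011 0.018     ]
FR [ 0.50242345 -0.04560786  0.018     ]
HL [0.68721024 0.03080113 0.069     ]
HR [ 0.68444501 -0.05753442  0.069     ]
```

Units first: shifts go in shares of 750 mm and turns go in shares of pi rad. So 0.335 m / 0.75 = 0.4467, -0.285 m / 0.75 = -0.38, 0.276 rad / 3.1416 = 0.0879.

```bash
echo '[[[0, 0, 0.0637, 0.4467, -0.38, 0, 0.095], [0, 0, 0.0879, 0.4467, -0.38, 0, 0.095], [0, 0, 0.0879, 0.4467, -0.38, 0, 0.095], [0, 0, 0.0879, 0.4467, -0.38, 0, 0.095], [0, 0, 0.0879, 0.4467, -0.38, 0, 0.095], [0, 0, 0.0879, 0.4467, -0.38, 0, 0.095], [0, 0, 0.0879, 0.4467, -0.38, 0, 0.095], [0, 0, 0.0879, 0.4467, -0.38, 0, 0.095]]]' > mv.in && python3 inch.py mv.in 20
python3 - <<'E'
from h import *
s=cams.get_image("scene"); t=cams.get_image("top")
ls=blobs(s,(228,228,262,250),lambda h,s,v:(v>130)&(s<60),amin=15); lt=blobs(t,(252,190,274,225),lambda h,s,v:(v>150)&(s<45),amin=30)
ls=[q for q in ls if q[1][1]>236]
for l in lt[:1]:
  for q in ls: print(l[1],q[1],tri(t,l[1],s,q[1]))
st=arm.sense(); R=cv2.Rodrigues; from scipy.spatial.transform import Rotation as Ro
M=Ro.from_quat(st["orientation"]).as_matrix(); print(M.round(3).tolist(), (M.T@(np.array([.579,-.0075,.18])-st["eef_pos"])).round(4))
cv2.imwrite("pics/scene1.png",s["pixels"][:,:,::-1])
E
```

```text
time: 1.2
eef_pos: [0.41, -0.244, 0.2287]
orientation: [1.0, -0.011, 0.0, -0.0]
wrist_force: [-0.7, 0.4, -0.6]
gripper_width: 0.0954
finger_force: 0.0
[261.51681219 208.02200201] [244.14893283 238.40103186] (array([ 0.57884066, -0.00758302,  0.07990274]), np.float64(0.0007987386816713278))
[[1.0, -0.025, -0.0], [-0.025, -1.0, -0.0], [-0.0, 0.0, -1.0]] [ 0.1642 -0.2434  0.0486]
```

Converted, -0.244 m / 0.75 = -0.3253, 0.164 m / 0.75 = 0.2187.

```bash
echo '[[[0, 0, 0, 0.2187, -0.3253, 0.064, 0.095], [0, 0, 0, 0.2187, -0.3253, 0.064, 0.095], [0, 0, 0, 0.2187, -0.3253, 0.064, 0.095], [0, 0, 0, 0.2187, -0.3253, 0.064, 0.095], [0, 0, 0, 0.2187, -0.3253, 0.064, 0.095], [0, 0, 0, 0.2187, -0.3253, 0.064, 0.095], [0, 0, 0, 0.2187, -0.3253, 0.064, 0.095]]]' > mv.in && python3 inch.py mv.in 20
python3 - <<'E'
from h import *
from scipy.spatial.transform import Rotation as Ro
st=arm.sense(); M=Ro.from_quat(st["orientation"]).as_matrix(); print(np.arctan2(M[1,0],M[0,0]),(M.T@(np.array([.579,-.0075,.063])-st["eef_pos"])).round(4))
s=cams.get_image("scene"); cv2.imwrite("pics/scene1.png",s["pixels"][:,:,::-1])
E
```

```text
time: 2.17
eef_pos: [0.5786, -0.0092, 0.1804]
orientation: [1.0, -0.014, -0.0, 0.0]
wrist_force: [-0.2, 0.4, -0.8]
gripper_width: 0.0947
finger_force: 0.0
-0.028506969173796654 [ 0.0004 -0.0017  0.1174]
```

View pics/scene1.png

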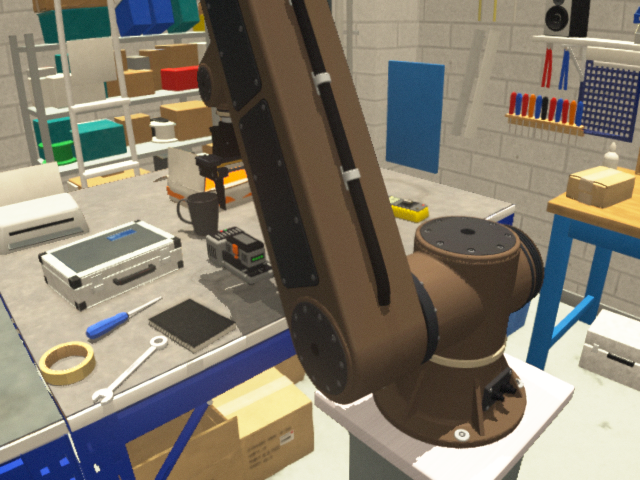

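The gripper hovers above the pack at about (215,190), and the arm still hides the lamp. Going down and squeezing.

```bash
echo '[[[0, 0, 0, 0, -0.0013, 0.0667, 0.095], [0, 0, 0, 0, -0.0013, 0.12, 0.095], [0, 0, 0, 0, -0.0013, 0.156, 0.095], [0, 0, 0, 0, -0.0013, 0.156, 0.095], [0, 0, 0, 0, -0.0013, 0.156, 0.06], [0, 0, 0, 0, -0.0013, 0.156, 0.04], [0, 0, 0, 0, -0.0013, 0.156, 0.04], [0, 0, 0, 0, -0.0013, 0.156, 0.04]]]' > mv.in && python3 inch.py mv.in 22; echo '[[[0, 0, 0, 0, 0, 0, 0.04], [0, 0, 0, 0, 0, 0, 0.04]]]' > mv.in && python3 inch.py mv.in 22
```

```text
time: 3.22
eef_pos: [0.5792, -0.0066, 0.0641]
orientation: [1.0, -0.014, 0.0, 0.0]
wrist_force: [-0.2, 0.8, 0.2]
gripper_width: 0.0603
finger_force: 0.0
time: 3.48
eef_pos: [0.5792, -0.0067, 0.0639]
orientation: [1.0, -0.014, 0.0, 0.0]
wrist_force: [-0.9, -1.6, 5.3]
gripper_width: 0.05
finger_force: 22.0
```

Converted, -0.025 m / 0.75 = -0.0333, -0.01 m / 0.75 = -0.0133.

```bash
echo '[[[0, 0, 0, 0, 0, 0, 0.04], [0, 0, 0, -0.0133, 0, 0, 0.04], [0, 0, 0, -0.0333, 0, 0, 0.04]]]' > mv.in && python3 inch.py mv.in 22; echo '[[[0, 0, 0, -0.04, 0, 0, 0.04], [0, 0, 0, -0.0733, 0, 0, 0.04], [0, 0, 0, -0.1, 0, 0, 0.04], [0, 0, 0, -0.1133, 0, 0, 0.04], [0, 0, 0, -0.1133, 0, 0, 0.04]]]' > mv.in && python3 inch.py mv.in
```

```text
time: 3.85
eef_pos: [0.5549, -0.006, 0.064]
orientation: [1.0, -0.014, 0.002, 0.0]
wrist_force: [5.2, -0.4, 2.7]
gripper_width: 0.0496
finger_force: 22.0
time: 4.47
eef_pos: [0.4688, -0.0036, 0.0635]
orientation: [1.0, -0.014, -0.0, -0.0]
wrist_force: [0.6, -0.4, -3.5]
gripper_width: 0.0501
finger_force: 22.0
```

Converted, -0.1 m / 0.75 = -0.1333, -0.06 m / 0.75 = -0.08.

```bash
echo '[[[0, 0, 0, 0, 0, -0.08, 0.04], [0, 0, 0, 0, 0, -0.1333, 0.04], [0, 0, 0, 0, 0, -0.1333, 0.04]]]' > mv.in && python3 inch.py mv.in 25
python3 - <<'E'
from h import *
t=cams.get_image("top"); s=cams.get_image("scene")
cv2.imwrite("pics/top2.png",t["pixels"][:,:,::-1]);cv2.imwrite("pics/scene2.png",s["pixels"][:,:,::-1])
a=cv2.resize(t["pixels"][150:310,230:400,::-1],None,fx=3,fy=3,interpolation=cv2.INTER_CUBIC)
b=cv2.resize(s["pixels"][180:300,180:310,::-1],None,fx=2,fy=4/2,interpolation=cv2.INTER_CUBIC)
c=np.zeros((480,780,3),np.uint8);c[:480,:510]=a;c[:240,515:775]=b;cv2.imwrite("pics/both2.png",c)
E
```

```text
time: 4.85
eef_pos: [0.4708, -0.0038, 0.1658]
orientation: [1.0, -0.014, 0.003, 0.0]
wrist_force: [-0.0, 0.8, -3.9]
gripper_width: 0.05
finger_force: 25.0
```

View pics/both2.png

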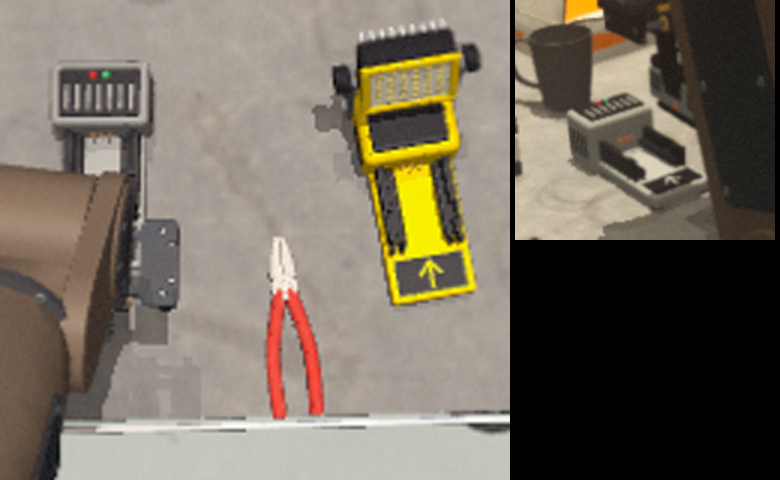

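The lamp deck, rails and arrow panel are clear in the top view: panel at crop (431,273), which is full-image (373,241). The charger bay is empty and the pack is under the arm. In the scene crop, the empty charger is visible but the lamp is hidden. Next I'll measure the lamp axis, and get its height from scene0 if any part shows there.

```bash
python3 - <<'E'
from h import *
t=cams.get_image("top"); s=cams.get_image("scene")
for S,th in((4,110),(4,130),(8,120)):
  q=blobs(t,(358,228,392,253),lambda h,s,v:(v<th),S,40)
  P=np.vstack([k[2] for k in q[:2]]); H=cv2.convexHull(P.astype(np.float32)).reshape(-1,2)
  print("panel",rect(t,H,.018),[k[0] for k in q])
  pts=plane(t,H,.018)[:,:2]*1000
  # side edges of panel & yellow rim by rows
for th in(.5,.6,.7):
  q=blobs(t,(340,205,400,258),lambda h,s,v:(h>20)&(h<35)&(s>150)&(v>255*th),4,100)[0]
  P=plane(t,q[2],.018)[:,:2]*1000
  # in approximate lamp frame
  a=.155; u=np.array([np.cos(a),np.sin(a)]); n=np.array([-u[1],u[0]])
  X=(P-[490,-314.5])@u; Y=(P-[490,-314.5])@n
  o=[]
  for sel in((Y>25)&(X>-12)&(X<50),(Y<-25)&(X>-12)&(X<50)):
    k=np.polyfit(X[sel],Y[sel],1); o.append((round(k[0],4),round(k[1],1),round(np.std(Y[sel]-np.polyval(k,X[sel])),2)))
  sel=(X<-10)&(abs(Y)<30); k=np.polyfit(Y[sel],X[sel],1); o.append((round(k[0],4),round(k[1],1))); print("rim",th,o)
# charger black-on-deck for comparison: visible front edge of charger housing skipped
y=lambda h,s,v:(h>20)&(h<35)&(s>150)&(v>80)
im0=dict(s); im0["pixels"]=cv2.imread("pics/scene0.png")[:,:,::-1].copy()
for n,i in(("sc0",im0),("sc2",s)):
  for k in blobs(i,(285,150,440,260),y,2,10)[:4]: print(n,k[0],k[1],k[2].min(0),k[2].max(0))
cv2.imwrite("pics/l0.png",np.hstack([cv2.resize(im0["pixels"][150:240,285,None,::-1] if 0 else im0["pixels"][150:250,285:385,::-1],None,fx=4,fy=4,interpolation=cv2.INTER_CUBIC),cv2.resize(t["pixels"][155:255,330:400,::-1],None,fx=4,fy=4,interpolation=cv2.INTER_CUBIC)]))
E
```

```text
panel (array([ 490.1, -313.2]), array([31.4, 62.7]), 8.58) [91.59375, 87.78125]
panel (array([ 489.8, -313.5]), array([32.2, 63.7]), 8.58) [199.46875]
panel (array([ 489.9, -313.5]), array([31.9, 63.6]), 8.22) [99.984375, 95.5546875]
rim 0.5 [(np.float64(-0.0762), np.float64(39.4), np.float64(4.46)), (np.float64(0.1326), np.float64(-38.4), np.float64(3.09)), (np.float64(-0.0006), np.float64(-23.9))]
rim 0.6 [(np.float64(-0.0579), np.float64(38.7), np.float64(4.24)), (np.float64(0.1299), np.float64(-38.4), np.float64(3.15)), (np.float64(0.01), np.float64(-23.5))]
rim 0.7 [(np.float64(-0.1159), np.float64(39.5), np.float64(3.53)), (np.float64(0.1282), np.float64(-38.3), np.float64(3.23)), (np.float64(0.0113), np.float64(-23.0))]
sc0 165.0 [419.72133838 214.87664141] [410.75 206.75] [427.75 221.75]
sc0 148.375 [310.60748385 178.55693625] [303.25 163.25] [324.75 198.75]
sc0 26.75 [306.74376947 215.57242991] [305.25 211.25] [309.25 223.25]
sc0 19.125 [300.94716776 228.16067538] [297.75 224.25] [304.25 230.75]
sc2 295.875 [413.565871   214.18613576] [398.75 206.75] [427.75 221.75]
```

View pics/l0.png

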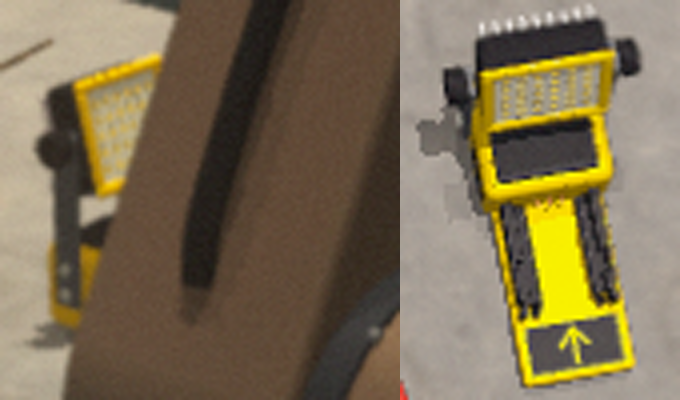

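The left crop shows the LED rim's top-left corner at (75,83) and its lower-left corner at (100,193). The right crop shows the black window at (545,152), the rails at (520,262) and (602,255), and the panel at (578,345). I'll use the window and rails for the yaw.

```bash
python3 - <<'E'
from h import *
t=cams.get_image("top"); s=cams.get_image("scene")
g=lambda u,v,x0,y0:((np.array([u,v])+.5)/4-.5+[x0,y0])
print("rim TL",tri(t,g(480-400,74,330,155),s,g(75,83,285,150)),"rim BL",tri(t,g(484-400,132,330,155),s,g(100,193,285,150)))
pc=np.array([.4899,-.3134])
for th in(70,90,110,130):
  for q in blobs(t,(350,182,386,200),lambda h,s,v:(v<th),4,60)[:1]:
    H=cv2.convexHull(q[2].astype(np.float32)).reshape(-1,2); r=rect(t,H,.065); w=plane(t,[q[1]],.065)[0,:2]
    print("window",th,q[0],w.round(4),r,"yaw",np.arctan2(*(w-pc)[::-1]).round(4),np.linalg.norm(w-pc).round(4))
  rl=[q for q in blobs(t,(350,203,390,236),lambda h,s,v:(v<th)&(s<120),4,40)[:2]]
  for q in rl:
    P=plane(t,q[2],.04)[:,:2]; vx,vy,x0,y0=cv2.fitLine(P.astype(np.float32),cv2.DIST_L2,0,.01,.01).ravel(); print("rail",q[0],(P.mean(0)*1000).round(1),round(float(vy/vx),4))
  if len(rl)==2:
    m=np.mean([plane(t,[q[1]],.04)[0,:2] for q in rl],0); print("railmid",m.round(4),"yaw",np.arctan2(*(m-pc)[::-1]).round(4))
# deck outer side edges: subpixel yellow/bench transition by image rows near mouth
c=t["pixels"].astype(float); sat=c[:,:,0]-c[:,:,2]
L=[];R=[]
for r in range(208,246):
  row=sat[r,345:400]; i=np.where(row>90)[0]
  if len(i)==0: continue
  a,b=i[0],i[-1]
  L.append([345+a-1+(90-row[a-1])/(row[a]-row[a-1]),r]); R.append([345+b+(row[b]-90)/(row[b]-row[b+1]),r])
for n,E in(("L",L),("R",R)):
  P=plane(t,E,.018)[:,:2].astype(np.float32); vx,vy,x0,y0=cv2.fitLine(P,cv2.DIST_HUBER,0,.0005,.001).ravel()
  k=vy/vx; print(n,round(float(k),4),"y at panel x",round(float(y0+k*(pc[0]-x0)),4))
E
```

```text
rim TL (array([ 0.64329051, -0.24636556,  0.17943466]), np.float64(0.0002608310943557819)) rim BL (array([ 0.62339841, -0.25027223,  0.10688396]), np.float64(0.0023349750183257805))
window 70 241.125 [ 0.622  -0.2927] (array([ 621.3, -293.7]), array([31.3, 70. ]), 8.84) yaw 0.1552 0.1337
rail 53.71875 [ 560.7 -328.7] 0.2512
window 90 299.28125 [ 0.6196 -0.2934] (array([ 619. , -293.9]), array([37. , 70.4]), 8.72) yaw 0.153 0.1312
rail 134.3125 [ 554.  -329.5] 0.1374
rail 131.21875 [ 546. -277.] 0.1442
railmid [ 0.5523 -0.3026] yaw 0.1708
window 110 310.90625 [ 0.6197 -0.2936] (array([ 619.3, -293.9]), array([37.6, 71.9]), 9.06) yaw 0.1515 0.1313
rail 145.84375 [ 553.4 -329.9] 0.1389
rail 136.96875 [ 545.1 -277. ] 0.1531
railmid [ 0.5524 -0.303 ] yaw 0.1643
window 130 323.53125 [ 0.6197 -0.2937] (array([ 619.4, -294. ]), array([38.1, 73. ]), 8.88) yaw 0.1502 0.1313
rail 150.5 [ 553.5 -330.2] 0.1377
rail 137.9375 [ 545.1 -277. ] 0.1535
railmid [ 0.5524 -0.3032] yaw 0.162
L 0.1507 y at panel x -0.2726
R 0.16 y at panel x -0.3542
```

Converted, 0.319 m / 0.75 = 0.4253, -0.0274 m / 0.75 = -0.0365, -0.1815 rad / 3.1416 = -0.0578.

```bash
echo '[[[0, 0, -0.0064, -0.004, 0.04, 0, 0.04], [0, 0, -0.0159, -0.0107, 0.1067, 0, 0.04], [0, 0, -0.0255, -0.0173, 0.1733, 0, 0.04], [0, 0, -0.035, -0.024, 0.24, 0, 0.04], [0, 0, -0.0446, -0.0293, 0.3067, 0, 0.04], [0, 0, -0.0541, -0.0333, 0.3733, 0, 0.04], [0, 0, -0.0578, -0.0365, 0.4107, 0, 0.04], [0, 0, -0.0578, -0.0365, 0.4253, 0, 0.04]]]' > mv.in && python3 inch.py mv.in 25;echo '[[[0, 0, 0, 0, 0, 0, 0.04], [0, 0, 0, 0, 0, 0, 0.04]]]' > mv.in && python3 inch.py mv.in
python3 - <<'E'
from h import *
from scipy.spatial.transform import Rotation as Ro
st=arm.sense(); M=Ro.from_quat(st["orientation"]).as_matrix(); print(M.round(4).tolist(),st["eef_pos"],np.arctan2(M[1,0],M[0,0]),(M.T@(np.array([.4336,-.3216,.0645])-st["eef_pos"])).round(4))
t=cams.get_image("top"); s=cams.get_image("scene")
a=cv2.resize(t["pixels"][195:295,330:430,::-1],None,fx=4,fy=4,interpolation=cv2.INTER_CUBIC)
b=cv2.resize(s["pixels"][160:260,220:320,::-1],None,fx=4,fy=4,interpolation=cv2.INTER_CUBIC); cv2.imwrite("pics/b3.png",np.hstack([a,b]))
E
```

```text
time: 6.15
eef_pos: [0.4325, -0.323, 0.1625]
orientation: [0.997, 0.076, -0.001, -0.001]
wrist_force: [0.2, 0.5, -3.4]
gripper_width: 0.0498
finger_force: 25.0
time: 6.4
eef_pos: [0.4331, -0.3206, 0.1633]
orientation: [0.997, 0.077, -0.0, -0.0]
wrist_force: [-0.7, -0.5, -2.6]
gripper_width: 0.05
finger_force: 25.0
[[0.988, 0.1544, -0.0006], [0.1544, -0.988, 0.0007], [-0.0005, -0.0008, -1.0]] [ 0.43307304 -0.32063648  0.16334057] 0.1550490793701662 [0.0004 0.0011 0.0988]
```

View pics/b3.png

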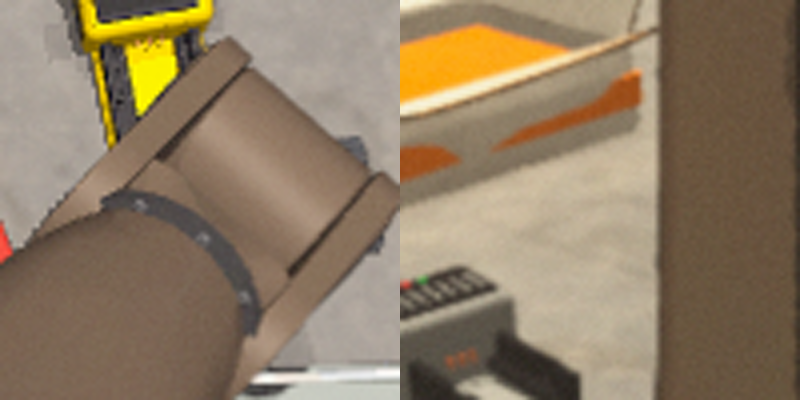

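The arm hides the pack in both views, so from here I'll go by pose and force. Lowering now.

Converted, 0.0985 m / 0.75 = 0.1313, 0.0005 m / 0.75 = 0.0007.

```bash
echo '[[[0, 0, 0, 0, 0.0007, 0.0667, 0.04], [0, 0, 0, 0, 0.0007, 0.1067, 0.04], [0, 0, 0, 0, 0.0007, 0.1253, 0.04], [0, 0, 0, 0, 0.0007, 0.1293, 0.04], [0, 0, 0, 0, 0.0007, 0.1313, 0.04], [0, 0, 0, 0, 0.0007, 0.1313, 0.04], [0, 0, 0, 0, 0.0007, 0.1313, 0.04]]]' > mv.in && python3 inch.py mv.in
python3 - <<'E'
from h import *
from scipy.spatial.transform import Rotation as Ro
st=arm.sense(); M=Ro.from_quat(st["orientation"]).as_matrix(); u=np.array([np.cos(.153),np.sin(.153)]); d=st["eef_pos"][:2]-[.5423,-.3048]
print(np.arctan2(M[1,0],M[0,0]),"lamp x,y",d@u,-d[0]*u[1]+d[1]*u[0],st["eef_pos"][2],st["wrist_force"],st["moment"])
E
```

```text
time: 7.38
eef_pos: [0.4333, -0.3224, 0.0658]
orientation: [0.997, 0.077, 0.0, 0.0]
wrist_force: [-0.5, -0.2, -3.7]
gripper_width: 0.0497
finger_force: 25.0
0.15429293044911 lamp x,y -0.11042505554736665 -0.0008130518669720796 0.06578813182233652 [-0.45343446 -0.17119526 -3.69119115] [ 0.03079948 -0.04026975 -0.06296461]
```

Converted, 0.001 m / 0.75 = 0.0013, -0.0005 m / 0.75 = -0.0007.

```bash
echo '[[[0, 0, 0, 0, -0.0007, 0.0013, 0.04], [0, 0, 0, 0, -0.0007, 0.0013, 0.04]]]' > mv.in && python3 inch.py mv.in;echo '[[[0, 0, 0, 0, 0, 0.0013, 0.04], [0, 0, 0, 0, 0, 0.0013, 0.04]]]' > mv.in && python3 inch.py mv.in;echo '[[[0, 0, 0, 0, 0, 0.0013, 0.04], [0, 0, 0, 0, 0, 0.0013, 0.04]]]' > mv.in && python3 inch.py mv.in
```

```text
time: 7.62
eef_pos: [0.433, -0.3217, 0.0642]
orientation: [0.997, 0.077, 0.0, 0.0]
wrist_force: [0.4, -0.1, -2.7]
gripper_width: 0.0496
finger_force: 25.0
time: 7.88
eef_pos: [0.433, -0.3218, 0.063]
orientation: [0.997, 0.077, -0.0, -0.0]
wrist_force: [1.0, 0.7, -3.2]
gripper_width: 0.0495
finger_force: 25.0
time: 8.12
eef_pos: [0.433, -0.3217, 0.0621]
orientation: [0.997, 0.077, -0.0, 0.0]
wrist_force: [-0.4, 0.6, -3.1]
gripper_width: 0.0501
finger_force: 25.0
```

Converted, 0.001 m / 0.75 = 0.0013.

```bash
echo '[[[0, 0, 0, 0, 0, 0.0013, 0.04], [0, 0, 0, 0, 0, 0.0013, 0.04]]]' > mv.in && python3 inch.py mv.in;echo '[[[0, 0, 0, 0, 0, 0.0013, 0.04], [0, 0, 0, 0, 0, 0.0013, 0.04]]]' > mv.in && python3 inch.py mv.in;echo '[[[0, 0, 0, 0, 0, 0.0013, 0.04], [0, 0, 0, 0, 0, 0.0013, 0.04]]]' > mv.in && python3 inch.py mv.in
```

```text
time: 8.38
eef_pos: [0.4329, -0.3218, 0.0617]
orientation: [0.997, 0.077, 0.0, 0.0]
wrist_force: [-3.3, 0.7, 4.2]
gripper_width: 0.0499
finger_force: 25.0
time: 8.62
eef_pos: [0.4326, -0.3219, 0.061]
orientation: [0.997, 0.077, -0.0, 0.0]
wrist_force: [-7.4, -0.2, 10.7]
gripper_width: 0.0497
finger_force: 25.0
time: 8.88
eef_pos: [0.4323, -0.3219, 0.0601]
orientation: [0.997, 0.077, -0.0, 0.0]
wrist_force: [-9.4, -0.8, 14.3]
gripper_width: 0.0499
finger_force: 25.0
```

Converted, -0.003 m / 0.75 = -0.004.

```bash
echo '[[[0, 0, 0, 0, 0, -0.004, 0.04], [0, 0, 0, 0, 0, -0.004, 0.04], [0, 0, 0, 0, 0, -0.004, 0.04]]]' > mv.in && python3 inch.py mv.in;echo '[[[0, 0, 0, 0.0133, 0, 0, 0.04], [0, 0, 0, 0.0267, 0, 0, 0.04], [0, 0, 0, 0.0267, 0, 0, 0.04]]]' > mv.in && python3 inch.py mv.in;echo '[[[0, 0, 0, 0.0067, 0, 0, 0.04], [0, 0, 0, 0.0133, 0, 0, 0.04], [0, 0, 0, 0.0133, 0, 0, 0.04]]]' > mv.in && python3 inch.py mv.in
```

```text
time: 9.25
eef_pos: [0.4331, -0.3217, 0.0619]
orientation: [0.997, 0.077, -0.0, -0.0]
wrist_force: [-0.4, 0.5, -4.6]
gripper_width: 0.0498
finger_force: 25.0
time: 9.62
eef_pos: [0.4539, -0.3186, 0.0623]
orientation: [0.997, 0.077, 0.0, 0.0]
wrist_force: [1.3, 0.6, -0.4]
gripper_width: 0.0499
finger_force: 25.0
time: 10.0
eef_pos: [0.4624, -0.3171, 0.0627]
orientation: [0.997, 0.077, -0.0, 0.0]
wrist_force: [-4.5, 1.0, 7.2]
gripper_width: 0.0495
finger_force: 25.0
```

Converted, -0.001 m / 0.75 = -0.0013.

```bash
echo '[[[0, 0, 0, 0, 0, -0.0013, 0.04], [0, 0, 0, 0, 0, -0.0013, 0.04]]]' > mv.in && python3 inch.py mv.in;echo '[[[0, 0, 0, 0.0067, 0, -0.0007, 0.04], [0, 0, 0, 0.0067, 0, -0.0007, 0.04]]]' > mv.in && python3 inch.py mv.in; echo '[[[0, 0, 0, 0.0067, 0, 0, 0.04], [0, 0, 0, 0.0067, 0, 0, 0.04]]]' > mv.in && python3 inch.py mv.in
```

```text
time: 10.25
eef_pos: [0.4627, -0.3171, 0.063]
orientation: [0.997, 0.077, 0.0, 0.0]
wrist_force: [-0.4, 0.3, -2.6]
gripper_width: 0.0498
finger_force: 25.0
time: 10.5
eef_pos: [0.468, -0.3163, 0.0636]
orientation: [0.997, 0.077, 0.0, 0.0]
wrist_force: [-0.8, 0.4, -3.1]
gripper_width: 0.0499
finger_force: 25.0
time: 10.75
eef_pos: [0.4729, -0.3156, 0.0636]
orientation: [0.997, 0.077, 0.0, 0.0]
wrist_force: [-0.2, 0.3, -3.9]
gripper_width: 0.0496
finger_force: 25.0
```

Converted, 0.01 m / 0.75 = 0.0133, 0.005 m / 0.75 = 0.0067.

```bash
echo '[[[0, 0, 0, 0.0067, 0, 0, 0.04], [0, 0, 0, 0.0133, 0, 0, 0.04], [0, 0, 0, 0.0133, 0, 0, 0.04]]]' > mv.in && python3 inch.py mv.in;echo '[[[0, 0, 0, 0.0067, 0, 0, 0.04], [0, 0, 0, 0.0133, 0, 0, 0.04], [0, 0, 0, 0.0133, 0, 0, 0.04]]]' > mv.in && python3 inch.py mv.in
```

```text
time: 11.12
eef_pos: [0.4828, -0.314, 0.0636]
orientation: [0.997, 0.077, 0.0, 0.0]
wrist_force: [0.1, 0.8, -3.1]
gripper_width: 0.0497
finger_force: 25.0
time: 11.5
eef_pos: [0.4928, -0.3125, 0.0636]
orientation: [0.997, 0.077, 0.0, 0.0]
wrist_force: [0.4, -0.5, -3.8]
gripper_width: 0.0497
finger_force: 25.0
```

Converted, 0.01 m / 0.75 = 0.0133, 0.005 m / 0.75 = 0.0067.

```bash
echo '[[[0, 0, 0, 0.0067, 0, 0, 0.04], [0, 0, 0, 0.0133, 0, 0, 0.04], [0, 0, 0, 0.0133, 0, 0, 0.04]]]' > mv.in && python3 inch.py mv.in;echo '[[[0, 0, 0, 0.0067, 0, 0, 0.04], [0, 0, 0, 0.0133, 0, 0, 0.04], [0, 0, 0, 0.0133, 0, 0, 0.04]]]' > mv.in && python3 inch.py mv.in;echo '[[[0, 0, 0, 0.0067, 0, 0, 0.04], [0, 0, 0, 0.0133, 0, 0, 0.04], [0, 0, 0, 0.0133, 0, 0, 0.04]]]' > mv.in && python3 inch.py mv.in
```

```text
time: 11.88
eef_pos: [0.5027, -0.311, 0.0636]
orientation: [0.997, 0.077, 0.0, 0.0]
wrist_force: [0.5, -0.6, -4.4]
gripper_width: 0.0497
finger_force: 25.0
time: 12.25
eef_pos: [0.5127, -0.3095, 0.0636]
orientation: [0.997, 0.077, 0.0, 0.0]
wrist_force: [2.0, -1.6, -5.3]
gripper_width: 0.0501
finger_force: 25.0
time: 12.62
eef_pos: [0.5225, -0.308, 0.0636]
orientation: [0.997, 0.077, 0.0, 0.0]
wrist_force: [1.6, -2.8, -6.3]
gripper_width: 0.05
finger_force: 25.0
```

Converted, 0.01 m / 0.75 = 0.0133, 0.0003 m / 0.75 = 0.0004.

```bash
echo '[[[0, 0, 0, 0.0067, 0.0004, 0.0007, 0.04], [0, 0, 0, 0.0133, 0.0004, 0.0007, 0.04], [0, 0, 0, 0.0133, 0.0004, 0.0007, 0.04]]]' > mv.in && python3 inch.py mv.in;echo '[[[0, 0, 0, 0.0053, 0, 0, 0.04], [0, 0, 0, 0.0093, 0, 0, 0.04], [0, 0, 0, 0.0093, 0, 0, 0.04]]]' > mv.in && python3 inch.py mv.in;echo '[[[0, 0, 0, 0.0027, 0, 0, 0.04], [0, 0, 0, 0.004, 0, 0, 0.04], [0, 0, 0, 0.004, 0, 0, 0.04]]]' > mv.in && python3 inch.py mv.in
```

```text
time: 13.0
eef_pos: [0.5323, -0.3064, 0.0632]
orientation: [0.997, 0.077, 0.0, 0.0]
wrist_force: [0.9, 0.9, -2.9]
gripper_width: 0.0498
finger_force: 25.0
time: 13.38
eef_pos: [0.539, -0.3055, 0.0631]
orientation: [0.997, 0.077, 0.0, 0.0]
wrist_force: [0.1, -0.2, -3.5]
gripper_width: 0.0499
finger_force: 25.0
time: 13.75
eef_pos: [0.5418, -0.3052, 0.0631]
orientation: [0.997, 0.077, 0.0, 0.0]
wrist_force: [0.1, 0.2, -3.2]
gripper_width: 0.0504
finger_force: 25.0
```

Push on gently until the stop is felt.

Converted, 0.002 m / 0.75 = 0.0027, 0.001 m / 0.75 = 0.0013.

```bash
for i in 1; do echo '[[[0, 0, 0, 0.0013, 0, 0, 0.04], [0, 0, 0, 0.0027, 0, 0, 0.04], [0, 0, 0, 0.0027, 0, 0, 0.04]]]' > mv.in && python3 inch.py mv.in; done; echo '[[[0, 0, 0, 0.0013, 0, 0, 0.04], [0, 0, 0, 0.0027, 0, 0, 0.04], [0, 0, 0, 0.0027, 0, 0, 0.04]]]' > mv.in && python3 inch.py mv.in
```

```text
time: 14.12
eef_pos: [0.5432, -0.3049, 0.0632]
orientation: [0.997, 0.077, -0.001, -0.0]
wrist_force: [-4.6, -1.1, -1.1]
gripper_width: 0.05
finger_force: 25.0
time: 14.5
eef_pos: [0.5434, -0.3048, 0.0633]
orientation: [0.997, 0.077, -0.002, -0.001]
wrist_force: [-16.1, -3.7, 5.4]
gripper_width: 0.0496
finger_force: 25.0
```

Converted, -0.001 m / 0.75 = -0.0013.

```bash
echo '[[[0, 0, 0, -0.0013, 0, 0, 0.04], [0, 0, 0, -0.0013, 0, 0, 0.075], [0, 0, 0, -0.0013, 0, 0, 0.09], [0, 0, 0, -0.0013, 0, 0, 0.09], [0, 0, 0, -0.0013, 0, 0, 0.09], [0, 0, 0, -0.0013, 0, 0, 0.09]]]' > mv.in && python3 inch.py mv.in; echo '[[[0, 0, 0, 0, 0, -0.0133, 0.09], [0, 0, 0, 0, 0, -0.0533, 0.09], [0, 0, 0, 0, 0, -0.12, 0.09], [0, 0, 0, 0, 0, -0.1733, 0.09], [0, 0, 0, -0.0667, 0, -0.2133, 0.09], [0, 0, 0, -0.1333, -0.0667, -0.2133, 0.09], [0, 0, 0, -0.1333, -0.1333, -0.2133, 0.09]]]' > mv.in && python3 inch.py mv.in
```

```text
time: 15.25
eef_pos: [0.5449, -0.3046, 0.0632]
orientation: [0.997, 0.077, 0.0, 0.0]
wrist_force: [-0.9, 0.3, 0.8]
gripper_width: 0.0892
finger_force: 0.0
time: 16.12
eef_pos: [0.4283, -0.2209, 0.2241]
orientation: [0.997, 0.075, 0.0, 0.0]
wrist_force: [0.5, 0.2, 0.2]
gripper_width: 0.0904
finger_force: 0.0
```

Units first: shifts go in shares of 750 mm and turns go in shares of pi rad. So -0.36 m / 0.75 = -0.48, -0.31 m / 0.75 = -0.4133, 0.2 rad / 3.1416 = 0.0637.

```bash
echo '[[[0, 0, 0.0318, 0, -0.0833, 0, 0.09], [0, 0, 0.0637, 0, -0.1667, 0, 0.09], [0, 0, 0.0637, 0, -0.2493, 0, 0.09], [0, 0, 0.0637, 0, -0.3333, 0, 0.09], [0, 0, 0.0637, 0, -0.4133, 0, 0.09], [0, 0, 0.0637, 0, -0.48, 0, 0.09], [0, 0, 0.0637, 0, -0.48, 0, 0.09]]]' > mv.in && python3 inch.py mv.in
python3 - <<'E'
from h import *
t=cams.get_image("top"); s=cams.get_image("scene")
lt=blobs(t,(350,190,392,240),lambda h,s,v:(v>140)&(s<60),4,60)
u=np.array([np.cos(.153),np.sin(.153)])
for q in lt:
  p=plane(t,[q[1]],.08)[0,:2]; d=p-[.5423,-.3053]; print(q[0],q[1],p,"lamp",d@u,-d[0]*u[1]+d[1]*u[0],rect(t,q[2],.08))
for q in blobs(t,(345,190,395,245),lambda h,s,v:(h>5)&(h<20)&(s>170)&(v>120)): 
  p=plane(t,[q[1]],.061)[0,:2]; d=p-[.5423,-.3053]; print("or",q[0],q[1],p,"lamp",d@u,-d[0]*u[1]+d[1]*u[0])
a=cv2.resize(t["pixels"][155:255,330:400,::-1],None,fx=5,fy=5,interpolation=cv2.INTER_CUBIC)
b=cv2.resize(s["pixels"][150:250,285:345,::-1],None,fx=5,fy=5,interpolation=cv2.INTER_CUBIC); cv2.imwrite("pics/b4.png",np.hstack([a,b]))
E
```

```text
time: 17.0
eef_pos: [0.3745, 0.137, 0.2238]
orientation: [1.0, -0.02, 0.001, -0.0]
wrist_force: [-0.2, 0.1, -0.1]
gripper_width: 0.0898
finger_force: 0.0
369.03125 [387.42800336 211.52575366] [ 0.55997871 -0.35029381] lamp 0.010614968291149374 -0.04716250933994 (array([ 552.6, -346.4]), array([ 28.8, 137.8]), 87.44)
214.90625 [371.2399605  218.29745892] [ 0.54237285 -0.30550072] lamp 4.1404324857870386e-05 -0.0002094728770732806 (array([ 542.5, -305.4]), array([60.6, 28.6]), 8.88)
137.9375 [352.25496526 227.61846775] [ 0.5180792  -0.25319968] lamp -0.015997575482557605 0.055183041709326114 (array([ 527.7, -256.5]), array([20.2, 83.7]), 88.21)
or 9.4375 [360.81677704 221.32505519] [ 0.53811677 -0.27818703] lamp -2.239388544143274e-06 0.02743378748934186
or 7.25 [380.8128592  217.65840517] [ 0.54696581 -0.33351471] lamp 0.00031127712203423384 -0.028596196767641902
```

View pics/b4.png

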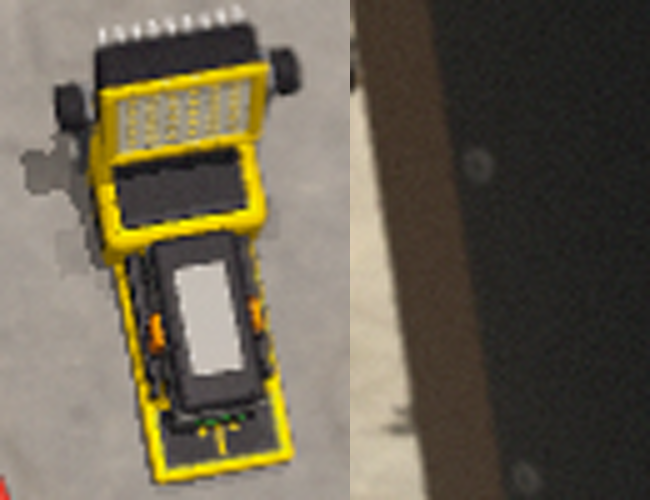

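The pack is on the lamp rails with its label at home within measuring error. Both orange buttons stand out, at crop (157,332) and (257,312), 56 mm apart as they were on the charger.

```bash
python3 -c "
from rig import arm, cams; print(arm.finish_job())"
```

```text
the job is handed in; nothing more can be done
None
```

The battery pack is on the work lamp's rails, fully home with both catch buttons standing out in the last top view; the gripper is clear and the job was handed in at about 17 s of the 48 s allowed, with no verdict printed.

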